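# Clamp the brass glove stamp in the ratchet vise

## Robot

A 6-joint arm with a two-finger parallel gripper is mounted at the origin on the work surface. World frame = base frame: x ahead of the robot, y to its left, z up, the work surface at z = 0. Lengths are in m, angles in rad, forces in N, time in s.
With the tool pointing down it reaches from about 0.375 to 0.9 m from the base axis. Payload 3.1 kg.
Tool frame: the origin (TCP) lies at the very end of the fingers, on their centre line; the grasp point (between the pads) lies 19 mm behind it (manip.hold_point_z is the distance from the TCP to the grasp point, in m); y points along the fingers, z is the direction in which the jaws open and shut, and the axes are right-handed (so a half turn about y gives the same grasp; the last joint's range is limited). The gripper opens to 85 mm and grips with 20 to 120 N. Pads are 22 mm wide; open, the fingers measure 114 mm over their backs; the gripper's body (76 mm by 85 mm) begins 54 mm behind the grasp point. The pads swing forward as they close: fully open they stand 13 mm farther back than shut.
Start: joints at [-1.351, 0.527, 1.433, -0, 1.181, -0.178], TCP at [0.243, -0.576, 0.211] pointing down, gripper open.
Joint ranges: [-3.08, 3.08], [-0.75, 2.2], [0.22, 2.44], [-1.43, 4.57], [0, 2.65], [-2.85, 2.85]. Speed limits (rad/s): [2.79, 2.79, 3.14, 3.14, 3.14, 3.14].

## Interface

Orientations are given as a unit quaternion [x, y, z, w].
In Python, from station import manip, eyes, workorder gives the robot as it stands. The module is installed in compiled form; this text tells all that it offers.
- The arm moves only by the shell command python3 -m jog 'ROWS' [OPENING] [FORCE]. ROWS is JSON, a list of rows, each a list of 2 entries, a list of its own where there are three numbers: the shift along the tool's x, y, z in cm, then the turn about the tool's y in rad. A call has 1 to 20 rows; each row is the pose to reach, as a shift and turn from the pose commanded when the call began, along the tool's axes at that moment; what a row does not reach only later rows make up. A row lasts 1/12 s, in which the tool goes at most 41.7 mm and 7.16 degrees, less where a joint would pass 70% of its speed; a pose out of reach is approached as far as the arm can. A call with a gripper value outside its range is refused whole. OPENING is the finger opening in cm, from 0 to 8.54, set as the call begins (- or left out, the last holds). The fingers move at their own pace and stop on an object; FORCE is the grip in N (left out, the last holds). Time passes only in rows, so rows that repeat a pose let the fingers close. It gives the time, the measured TCP pose, the force and the opening at its end, in the units of the state.
- manip.sense(): the state, without advancing time (a new reading comes with each control period).
- eyes.snapshot(name): name is "scene" or "top"; returns a dict with "frame" (480x640x3 uint8, red, green, blue), "vfov" (degrees; the focal length in pixels is half the picture's height over the tangent of half this angle, whatever the lens; pixels are square), "cx", "cy" (the principal point, pixels), "rvec" (rotation vector, rad) and "tvec" (3), from world to camera coordinates, as OpenCV has them. Camera axes: x right, y down, z forward; pixel columns grow to the right and rows downward; lengths in m; the calibration is good to about 2 mm. A picture is of the moment at which its call begins. There is no depth.
- workorder.sign_off(): hands the job in, once; it reports no verdict.
The state is a dict: "t": time; "q": joint angles; "qd": joint speeds; "tau": joint torques, N m; "tcp_pos": TCP position; "tool_rot": TCP orientation; "force": force on the tool from outside, world axes, zero at the start; "ft_torque": the same for the moment, N m; "finger_gap": opening from 0.0 (shut) to 1.0 (fully open).
Only numpy, scipy, OpenCV 4.12 (cv2) and the standard library are available. Lean on these libraries where they do the work, as an engineer would, in place of code of your own. Each camera call takes 0.05 s, during which the arm holds its last target. There are 200 camera calls.

## Task

Stand the brass-headed embossing stamp, motif up, in the open slot of the little blue vise, squarely between the two steel jaws. Then turn the vise's orange ratchet knob clockwise (seen from above) until the jaw has closed on the stamp and the knob slips at its set torque, by ten degrees or more, and leave the stamp clamped upright.

Things in the scene. Friction and masses are not known exactly. Their poses are not given: they have to be found in the camera images.
- stamp_mid (a point): Centre of the loose stamp: upright block 44 mm (x) x 30 mm (y) x 66 mm high, about 0.28 kg; this point is 33 mm above its underside. Mid-brown wooden shank, brass head with a round motif on top. Grip it across the 44 mm (fingers closing along its x), clear of the jaws; a half turn makes no difference. Not wanted: two of the same size, one with a grey steel head, one dark with a black head.
- vise_jaw (a point): Moving steel jaw of the fixed blue vise: foot of the middle of its gripping face, at the level of the bed (14 mm above bench). y points from slot to knob, x along the jaw, z up. Starts open: the fixed jaw's face is 52 mm away in -y. Jaws 38 mm wide in x, 23 mm high, slot ends open: the stamp's 44 mm goes along x. Clockwise knob drives the jaw in -y, 30 mm/rad, pushing the stamp; it stays put.
- knob_grip (a point): On the vertical axis of the round orange knob, at gripping height, 68 mm above the bench. Knob 40 mm across, from 44 to 80 mm above the bench, on a blue housing (66 mm square, top at 40 mm). Grip from above at any angle, with 25 N or more. With the stamp in the slot it turns clockwise about 0.73 rad (0.05 N m), then slips (0.2 N m): one grasp turned 1.3 rad does it.
- ratchet (a joint): How far the knob has slipped on its spindle, rad, clockwise positive. 0 at the start; stays 0 while the knob drives the jaw; grows only when the jaw is stopped and the knob is turned on with 0.2 N m, and stays where it is left. Turning the knob back opens the jaw again.
Not all that is in view belongs to the job. Leave any purple look-alike of the part that bears stamp_mid alone.

How it is judged:
On the way, in this order (a step that is already met when the one before it is completed fails the run):
1. the brass stamp stands upright on the bed between the vise's jaws (y of stamp_mid in the frame of vise_jaw between -0.042 and -0.01 m and x of stamp_mid in the frame of vise_jaw between -0.015 and 0.015 m and z of stamp_mid in the frame of vise_jaw below 0.037 m and angle between stamp_mid's own z axis and vertical below 0.15 rad), for 0.2 s.
2. the knob has slipped at its set torque by about ten degrees (value of joint ratchet above 0.17 rad), for 0.1 s.
At the end, for the whole second after the job is handed in: The brass stamp stands upright (within 0.15 rad) on the vise's bed, its 30 mm between the jaws (square within 0.18 rad), within 15 mm of mid-jaw along them, moving jaw closed on it (its centre 12 to 19 mm from the jaw face); the knob has slipped over 0.17 rad (y of stamp_mid in the frame of vise_jaw between -0.019 and -0.012 m and x of stamp_mid in the frame of vise_jaw between -0.015 and 0.015 m and z of stamp_mid in the frame of vise_jaw between 0.029 and 0.037 m and angle between stamp_mid's own z axis and vertical below 0.15 rad and angle between the x axis of stamp_mid and the x axis of vise_jaw, either way round below 0.18 rad and value of joint ratchet above 0.17 rad); the robot touches nothing.
It also fails if it takes over 48 s, if anything falls off the work surface, if the arm or the gripper's body presses on something with over 40 N, if the wrist force passes 120 N, or if a joint passes its speed limit or range.

## Working session

There is one attempt and no reset: what is moved stays moved. The work goes in short steps, Python scripts to look and compute and a shell command to move; the robot and the scene stay as the last step left them, time stands still between calls to the robot, and variables do not carry over. Pictures are saved under pics/ and viewed, about 8 in all and at most 12, crops included, and the job is handed in when it is done.

```bash
mkdir -p pics
cat > h.py <<'E'
import numpy as np, cv2
from station import manip, eyes, workorder
def snap(n,f):
    s=eyes.snapshot(n); cv2.imwrite(f'pics/{f}.png',s['frame'][:,:,::-1].copy()); np.savez(f'{f}.npz',**s); return s
def cam(s):
    R=cv2.Rodrigues(np.array(s['rvec'],float))[0]; f=240/np.tan(np.radians(float(s['vfov']))/2)
    return R,np.array(s['tvec'],float).ravel(),f,float(s['cx']),float(s['cy'])
def ray(s,u,v):
    R,t,f,cx,cy=cam(s); return -R.T@t, R.T@np.array([(u-cx)/f,(v-cy)/f,1])
def atz(s,u,v,z):
    c,d=ray(s,u,v); return c+d*(z-c[2])/d[2]
def tri(s1,p1,s2,p2):
    c1,d1=ray(s1,*p1);c2,d2=ray(s2,*p2)
    a=np.linalg.lstsq(np.c_[d1,-d2],c2-c1,rcond=None)[0]
    return (c1+a[0]*d1+c2+a[1]*d2)/2, np.linalg.norm(c1+a[0]*d1-c2-a[1]*d2)
def proj(s,P):
    R,t,f,cx,cy=cam(s); q=R@np.array(P)+t; return f*q[0]/q[2]+cx, f*q[1]/q[2]+cy
E
python3 - <<'E'
from h import *
for n in('scene','top'):
    s=snap(n,n+'0'); R,t,f,cx,cy=cam(s); print(n,-R.T@t,f,cx,cy,R[2])
st=manip.sense(); print({k:np.round(v,3) for k,v in st.items()}, manip.hold_point_z)
E
```

```text
scene [1.16140649 0.0242956  0.57085928] 470.57628913609955 324.93769775186956 240.08895019739708 [-0.78181457 -0.01106515 -0.62341281]
top [ 4.33365184e-01 -3.89298238e-04  7.86613647e-01] 475.649185854891 314.58063116682416 245.40336872019913 [ 0.15810412 -0.00700047 -0.98739763]
{'t': np.float64(0.1), 'q': array([-1.351,  0.528,  1.434, -0.   ,  1.181, -0.179]), 'qd': array([ 0.001, -0.002, -0.004,  0.002,  0.001,  0.001]), 'tau': array([-1.0000e-03, -4.4331e+01, -1.7859e+01, -0.0000e+00,  4.0000e-03,
        0.0000e+00]), 'tcp_pos': array([ 0.243, -0.575,  0.21 ]), 'tool_rot': array([-0.14 ,  0.694, -0.692,  0.14 ]), 'force': array([ 0.332, -0.017, -0.062]), 'ft_torque': array([-0.02 , -0.063,  0.052]), 'finger_gap': np.float64(1.003)} 0.0187
```

View pics/scene0.png

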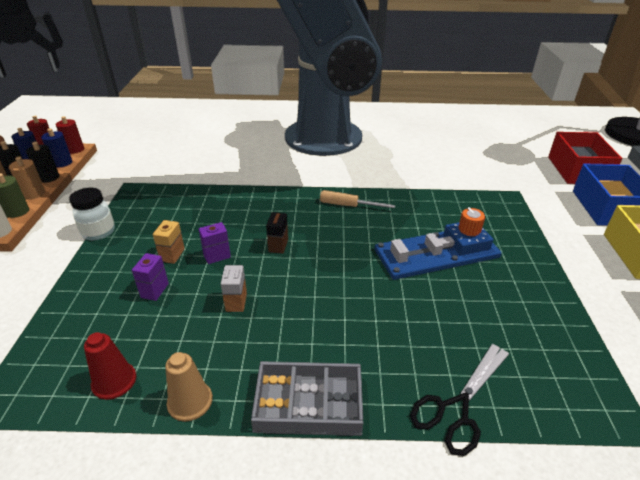

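View pics/top0.png

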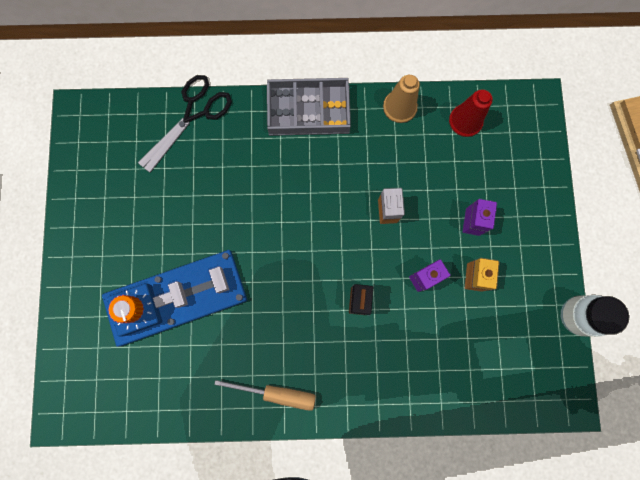

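Candidates, top-view pixels: yellow brass head with brown shank and round motif (483,274), grey head (392,204), black head (362,299), purple (480,215) and (432,275). The one at (483,274), scene (169,241), fits the description. I'll confirm it in an enlarged crop, with the vise beside it.

Run:
```python
from h import *
a=cv2.imread('pics/scene0.png');b=cv2.imread('pics/top0.png')
r=lambda i,x,y,w,h:cv2.resize(i[y:y+h,x:x+w],(400,300),interpolation=cv2.INTER_CUBIC)
# top row: stamp scene (x5), stamp top (x5); bottom: vise scene, vise top
cv2.imwrite('pics/crop1.png',np.vstack([np.hstack([r(a,130,210,80,60),r(b,440,240,80,60)]),np.hstack([r(a,370,190,140,105),r(b,96,240,160,120)])]))
```

```text
(no output)
```

View pics/crop1.png

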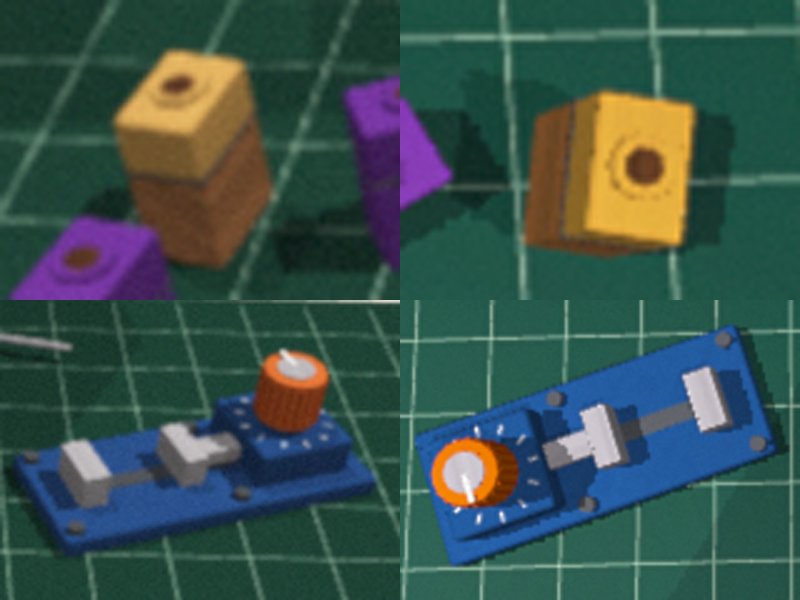

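The crop confirms it: a yellow brass head with a round dark motif at top (489,273) and scene (166,227), on a brown shank, not purple. The vise shows the knob at the left, then the moving jaw, then the fixed jaw.

Run:
```python
from h import *
s=dict(np.load('scene0.npz'));t=dict(np.load('top0.npz'))
S=lambda x,y:(130+x/5-.4,210+y/5-.4); T=lambda x,y:(440+(x-400)/5-.4,240+y/5-.4)
VS=lambda x,y:(370+x*.35-.3,190+(y-300)*.35-.3); VT=lambda x,y:(96+(x-400)*.4-.3,240+(y-300)*.4-.3)
print('motif',tri(s,S(179,84),t,T(645,166)))
print('bl',tri(s,S(172,50),t,T(682,246)),'br',tri(s,S(245,62),t,T(585,238)),'fl',tri(s,S(117,122),t,T(694,104)),tri(s,S(210,140),t,T(605,92)))
c=np.array([atz(t,*T(*p),.066)[:2] for p in[(605,92),(694,104),(682,246),(585,238)]])
print(c.mean(0)); e=np.diff(np.r_[c,c[:1]],axis=0); print(np.linalg.norm(e,axis=1),np.degrees(np.arctan2(e[:,1],e[:,0])))
print('knob top',tri(s,VS(297,368),t,VT(465,472)))
print('mj',tri(s,VS(188,423),t,VT(626,458)),'fj',tri(s,VS(105,475),t,VT(684,374)))
for n,P in dict(mj=[(580,412),(605,405),(626,458),(597,468)],fj=[(684,374),(712,366),(732,420),(704,432)]).items():
    print(n,np.array([atz(t,*VT(*p),.037)[:2] for p in P]).round(4).tolist())
c=np.array([atz(t,*VT(*p),.014)[:2] for p in[(417,440),(737,325),(775,445),(455,563)]]);e=np.diff(np.r_[c,c[:1]],axis=0)
print('plate',c.round(4).tolist(),c.mean(0),np.linalg.norm(e,axis=1),np.degrees(np.arctan2(e[:,1],e[:,0])))
k=atz(t,*VT(465,472),.080); print('knob',k)
from scipy.spatial.transform import Rotation as R
print(R.from_quat(manip.sense()['tool_rot']).as_matrix().round(3))
```

```text
motif (array([ 0.49966487, -0.26885714,  0.06606999]), np.float64(0.0005023485384602445))
bl (array([ 0.47528649, -0.27914895,  0.06297588]), np.float64(0.0006245050991637652)) br (array([ 0.47872393, -0.25131046,  0.06067953]), np.float64(0.0006765031508497321)) fl (array([ 0.5185135 , -0.28614771,  0.06324047]), np.float64(0.0012833992270837877)) (array([ 0.52271538, -0.25648537,  0.06035575]), np.float64(0.008262807745505528))
[ 0.49862831 -0.26799693]
[0.02727851 0.04378096 0.02936747 0.04541083] [-99.27468014 170.23700512  83.78382103 -12.32981827]
knob top (array([0.45990127, 0.28168996, 0.08049691]), np.float64(0.002027184993577042))
mj (array([0.46830726, 0.20808732, 0.03932268]), np.float64(0.02145668759692522)) fj (array([0.51917932, 0.16057463, 0.03855897]), np.float64(0.0018044380509909164))
mj [[0.4971, 0.227], [0.5011, 0.2114], [0.4675, 0.1976], [0.4618, 0.2156]]
fj [[0.5194, 0.1618], [0.524, 0.1442], [0.4895, 0.1314], [0.4825, 0.149]]
plate [[0.4836, 0.3388], [0.5535, 0.1323], [0.4744, 0.1076], [0.405, 0.3112]] [0.47912946 0.22250614] [0.21798627 0.08286206 0.21509797 0.08333685] [ -71.30996835 -162.67482539  108.82142425   19.31924634]
knob [0.45982327 0.28080043 0.08      ]
[[-0.922 -0.     0.388]
 [-0.388  0.002 -0.922]
 [-0.    -1.    -0.002]]
```

```bash
python3 -m jog '[[[-4,0,-2],-0.1],[[-8,1,-4],-0.2],[[-12,2,-6],-0.3],[[-15,3,-8],-0.4],[[-18,4,-10],-0.5],[[-21,5,-12],-0.6],[[-25,6,-14],-0.7],[[-29,6,-16],-0.8],[[-32,6,-17],-0.9],[[-34.5,6,-18],-0.95],[[-35.5,6,-18.4],-1.0],[[-35.5,6,-18.4],-1.0],[[-35.5,6,-18.4],-1.0],[[-35.5,6,-18.4],-1.0],[[-35.5,6,-18.4],-1.0]]' 6.6 40
python3 - <<'E'
from h import *
s=snap('scene','scene1');t=snap('top','top1')
st=manip.sense();print(st['tcp_pos'],st['tool_rot'],st['finger_gap'])
a=cv2.imread('pics/scene1.png')
b=cv2.imread('pics/top1.png')
r=lambda i,x,y,w,h:cv2.resize(i[y:y+h,x:x+w],(400,400),interpolation=cv2.INTER_CUBIC)
cv2.imwrite('pics/crop2.png',np.hstack([r(a,110,140,140,140),r(b,410,200,140,140)]))
E
```

```text
t: 1.35
tcp_pos: [0.4975, -0.2694, 0.1509]
tool_rot: [-0.455, 0.542, -0.541, 0.454]
force: [0.5, -0.8, 0.3]
finger_gap: 0.768
[ 0.49759386 -0.26955558  0.15099228] [-0.4546236   0.54171967 -0.54157537  0.45448134] 0.7753671523816955
```

View pics/crop2.png

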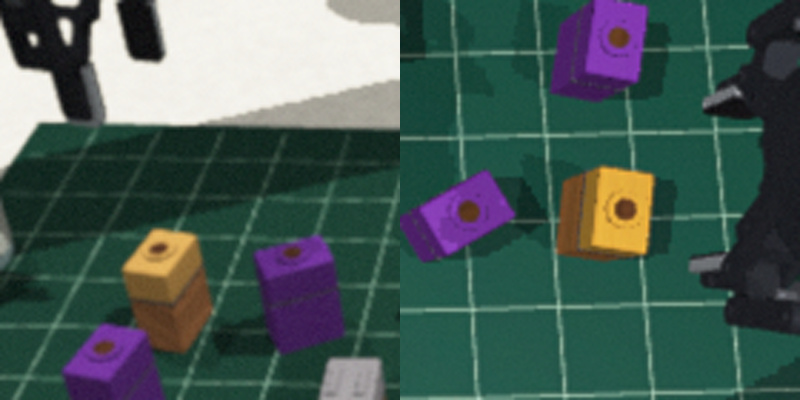

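Run:
```python
from h import *
s=dict(np.load('scene1.npz'));t=dict(np.load('top1.npz'));s0=dict(np.load('scene0.npz'));t0=dict(np.load('top0.npz'))
for a,b in((s,s0),(t,t0)): print(np.array(a['rvec']).ravel()-b['rvec'].ravel(),a['tvec'].ravel()-b['tvec'].ravel())
st=manip.sense();P=st['tcp_pos'];print(P,st['q'],proj(s,P),proj(t,P))
# FK-free check: project stamp corners
print(proj(s,[.499,-.2685,.066]),proj(t,[.499,-.2685,.066]))
s=snap('scene','scene2');t=snap('top','top2')
cv2.imwrite('pics/both2.png',np.hstack([cv2.resize(i['frame'][:,:,::-1],(400,300)) for i in(s,t)]))
```

```text
[0. 0. 0.] [0. 0. 0.]
[0. 0. 0.] [0. 0. 0.]
[ 0.49759386 -0.26955558  0.15099228] [-6.93792591e-01  5.26203661e-01  1.64197707e+00 -1.95516443e-04
  9.73648542e-01 -5.19271563e-01] (np.float64(154.96835074876424), np.float64(184.8339038554688)) (np.float64(512.0477323071348), np.float64(267.95655152378555))
(np.float64(165.57010331663042), np.float64(226.17956777818134)) (np.float64(488.2143182332983), np.float64(273.2783524422838))
```

View pics/both2.png

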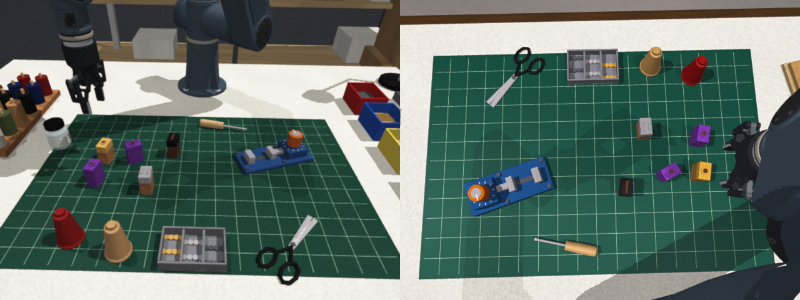

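The gripper image roughly fits the projected TCP once parallax is allowed for. I'll triangulate the fingertips (scene (141,183), (164,161); top (523,234), (516,292)) to check.

Run:
```python
from h import *
s=dict(np.load('scene1.npz'));t=dict(np.load('top1.npz'))
S=lambda x,y:(110+x*.35-.3,140+y*.35-.3);T=lambda x,y:(410+(x-400)*.35-.3,200+y*.35-.3)
print(tri(s,S(88,123),t,T(722,100)),tri(s,S(152,61),t,T(705,264)))
for z in (.15,.157,.165): print(z,proj(s,[.4975+.033,-.2695-.006,z]),proj(t,[.4975+.033,-.2695-.006,z]),proj(s,[.4975-.033,-.2695+.006,z]),proj(t,[.4975-.033,-.2695+.006,z]))
print([S(88,123),T(722,100),S(152,61),T(705,264)])
from scipy.spatial.transform import Rotation as R
print(R.from_quat(manip.sense()['tool_rot']).as_matrix().round(3))
```

```text
(array([ 0.5375551 , -0.27432927,  0.17968248]), np.float64(0.000969151723197821)) (array([ 0.46379265, -0.26103308,  0.17720255]), np.float64(0.00037920160688824936))
0.15 (np.float64(145.20222446250781), np.float64(196.12083978637344)) (np.float64(513.8832890299182), np.float64(243.82322387861558)) (np.float64(164.45868898072203), np.float64(175.19255427248595)) (np.float64(509.4984283367795), np.float64(292.7968671933242))
0.157 (np.float64(144.21046274025446), np.float64(192.45360371154692)) (np.float64(516.0542317277423), np.float64(242.9816025151544)) (np.float64(163.6345068390894), np.float64(171.6461715987096)) (np.float64(511.65748241288225), np.float64(292.47978355233886))
0.165 (np.float64(143.06288094156056), np.float64(188.21019193576026)) (np.float64(518.5935396368477), np.float64(241.9971749727551)) (np.float64(162.68158875629794), np.float64(167.5458495853676)) (np.float64(514.1838661042415), np.float64(292.1087530402971))
[(140.5, 182.75), (522.4000000000001, 234.7), (162.89999999999998, 161.04999999999998), (516.45, 292.09999999999997)]
[[-0.173 -0.     0.985]
 [-0.985  0.    -0.173]
 [ 0.    -1.    -0.   ]]
```

Fingertip midpoint is (0.501,-0.268) at -10°, centred over the stamp. Descending, gripping and lifting.

```bash
python3 -m jog '[[[0,2,0.1],0],[[0,4,0.1],0],[[0,6,0.1],0],[[0,8,0.1],0],[[0,9.5,0.1],0],[[0,10.5,0.1],0],[[0,11.5,0.1],0],[[0,12.3,0.1],0],[[0,12.3,0.1],0],[[0,12.3,0.1],0]]' 
python3 -m jog '[[[0,0,0],0],[[0,0,0],0],[[0,0,0],0],[[0,0,0],0],[[0,0,0],0],[[0,0,0],0],[[0,0,0],0],[[0,0,0],0]]' 3.5 50
python3 -m jog '[[[0,-0.3,0],0],[[0,-1,0],0],[[0,-2,0],0],[[0,-4,0],0],[[0,-6,0],0],[[0,-8,0],0],[[0,-10,0],0],[[0,-11,0],0],[[0,-11.5,0],0],[[0,-11.5,0],0],[[0,-11.5,0],0]]'
```

```text
t: 2.38
tcp_pos: [0.4994, -0.2688, 0.028]
tool_rot: [-0.455, 0.541, -0.541, 0.455]
force: [-0.8, -0.3, 0.1]
finger_gap: 0.772
t: 3.05
tcp_pos: [0.4998, -0.2691, 0.0291]
tool_rot: [0.455, -0.54, 0.542, -0.455]
force: [-0.5, 0.1, 7.0]
finger_gap: 0.499
t: 3.97
tcp_pos: [0.4989, -0.2682, 0.1425]
tool_rot: [-0.455, 0.542, -0.541, 0.455]
force: [0.0, 0.4, -3.7]
finger_gap: 0.5
```

```bash
python3 -m jog '[[[-1,0,-0.2],0],[[-3,0,-0.6],0],[[-6,0,-1.1],-0.05],[[-9,0,-1.7],-0.1],[[-12,0,-2.3],-0.15],[[-15,0,-2.9],-0.2],[[-18,0,-3.4],-0.25],[[-21,0,-4.0],-0.3],[[-24,0,-4.6],-0.35],[[-27,0,-5.1],-0.4],[[-30,0,-5.7],-0.43],[[-33,0,-6.3],-0.46],[[-36,0,-6.9],-0.48],[[-39,0,-7.4],-0.497],[[-41.5,0,-7.9],-0.497],[[-43,0,-8.2],-0.497],[[-44,0,-8.4],-0.497],[[-44,0,-8.4],-0.497],[[-44,0,-8.4],-0.497],[[-44,0,-8.4],-0.497]]'
python3 - <<'E'
from h import *
s=snap('scene','scene3');t=snap('top','top3')
st=manip.sense();print(st['tcp_pos'])
r=lambda i,x,y,w,h:cv2.resize(i['frame'][y:y+h,x:x+w,::-1],(400,300),interpolation=cv2.INTER_CUBIC)
cv2.imwrite('pics/both3.png',np.hstack([r(s,340,130,180,135),r(t,90,200,200,150)]))
E
```

```text
t: 5.63
tcp_pos: [0.4916, 0.1784, 0.1426]
tool_rot: [0.575, -0.413, 0.412, -0.574]
force: [-0.7, -0.6, -2.5]
finger_gap: 0.499
[0.4919195  0.17810988 0.14282708]
```

View pics/both3.png

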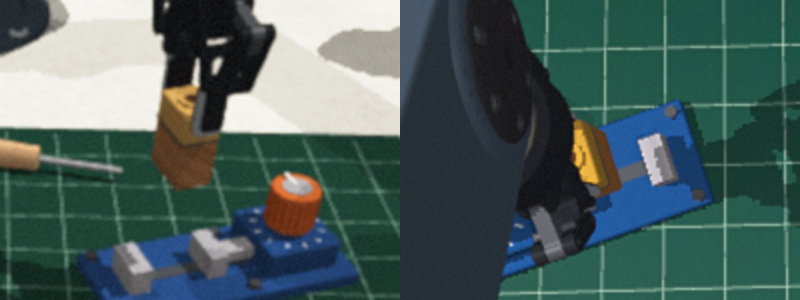

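The stamp hangs upright in the gripper above the slot: near bottom corner at scene crop (180,188), brass edge at top crop (580–615,120–165). I'll compare this with the projected prediction.

Run:
```python
from h import *
s=dict(np.load('scene3.npz'));t=dict(np.load('top3.npz'))
from scipy.spatial.transform import Rotation as R
M=R.from_quat(manip.sense()['tool_rot']).as_matrix();print(np.degrees(np.arctan2(M[1,2],M[0,2])))
P=manip.sense()['tcp_pos'];a=np.radians(18.5);X=np.array([np.cos(a),np.sin(a),0]);Y=np.array([-X[1],X[0],0])
for h in(-.0285,.0375):
  for i in(-.022,.022):
    for j in(-.015,.015):
      Q=P+X*i+Y*j+[0,0,h];u=proj(s,Q);v=proj(t,Q)
      print(h,i,j,'scene crop',np.round([(u[0]-340+.3)/.45,(u[1]-130+.3)/.45]),'top crop',np.round([400+(v[0]-90+.3)*2,(v[1]-200+.3)*2]))
J=np.array([.4843,.2045,.014]);print('err to slot',[(np.array([.4927,.18,0])-P)@X,(np.array([.4927,.18,0])-P)@Y],'knob in jaw',(np.array([.4598,.2810,0])-J)@X,(np.array([.4598,.2810,0])-J)@Y)
```

```text
18.531839674706728
-0.0285 -0.022 -0.015 scene crop [150. 159.] top crop [622. 189.]
-0.0285 -0.022 0.015 scene crop [185. 154.] top crop [581. 203.]
-0.0285 0.022 -0.015 scene crop [175. 191.] top crop [603. 130.]
-0.0285 0.022 0.015 scene crop [211. 184.] top crop [563. 145.]
0.0375 -0.022 -0.015 scene crop [161.  86.] top crop [598. 183.]
0.0375 -0.022 0.015 scene crop [197.  80.] top crop [552. 199.]
0.0375 0.022 -0.015 scene crop [187. 115.] top crop [577. 118.]
0.0375 0.022 0.015 scene crop [225. 109.] top crop [532. 134.]
err to slot [np.float64(0.0013399080130392996), np.float64(0.0015447876926819037)] knob in jaw 0.0010398766624376578 0.08032072370519905
```

Prediction and picture agree to about 2 mm and the stamp is centred in the slot. Lowering.

```bash
python3 -m jog '[[[0,1.5,0.1],0],[[0,3,0.1],0],[[0,4.5,0.1],0],[[0,5.5,0.1],0],[[0,6.3,0.1],0],[[0,7,0.1],0],[[0,7.6,0.1],0],[[0,8.2,0.1],0],[[0,8.8,0.1],0],[[0,9.2,0.1],0],[[0,9.5,0.1],0],[[0,9.7,0.1],0],[[0,9.8,0.1],0],[[0,9.8,0.1],0],[[0,9.8,0.1],0]]'
python3 - <<'E'
from h import *
s=snap('scene','scene4')
r=lambda i,x,y,w,h:cv2.resize(i['frame'][y:y+h,x:x+w,::-1],(600,450),interpolation=cv2.INTER_CUBIC)
cv2.imwrite('pics/s4.png',r(s,360,160,150,112))
E
```

```text
t: 6.98
tcp_pos: [0.493, 0.1796, 0.0452]
tool_rot: [-0.574, 0.412, -0.413, 0.574]
force: [0.4, 0.5, -2.2]
finger_gap: 0.506
```

View pics/s4.png

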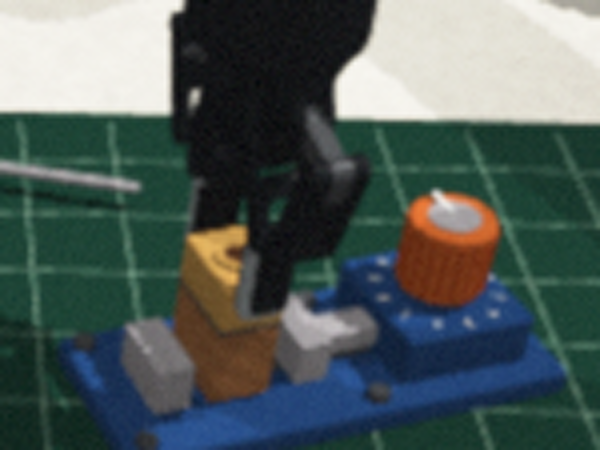

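The stamp is between the jaws (crop 180–280, 230–400), a few mm above the bed, with a gap on both sides. Lowering to contact.

```bash
python3 -m jog '[[[0,0.1,0],0],[[0,0.2,0],0],[[0,0.25,0],0],[[0,0.25,0],0]]'
```

```text
t: 7.37
tcp_pos: [0.4931, 0.1796, 0.0431]
tool_rot: [-0.574, 0.412, -0.413, 0.574]
force: [-1.2, -0.6, 3.4]
finger_gap: 0.5
```

On the bed. Release and lift.

```bash
python3 -m jog '[[[0,0,0],0],[[0,0,0],0],[[0,0,0],0],[[0,0,0],0],[[0,0,0],0],[[0,-1,0],0],[[0,-3,0],0],[[0,-5.5,0],0],[[0,-8,0],0],[[0,-10,0],0],[[0,-11,0],0],[[0,-11,0],0]]' 6.6
python3 - <<'E'
from h import *
from scipy.spatial.transform import Rotation as R
st=manip.sense();M=R.from_quat(st['tool_rot']).as_matrix();print(st['q'])
d=np.array([.4600,.2810,.10])-st['tcp_pos'];print(M.T@d*100)
E
```

```text
t: 8.37
tcp_pos: [0.4946, 0.1798, 0.1553]
tool_rot: [-0.573, 0.411, -0.414, 0.576]
force: [0.1, -0.2, 0.1]
finger_gap: 0.774
[ 1.36215287e-01  4.71379561e-01  1.74086098e+00  4.91774345e-05
  9.23399753e-01 -1.88959536e-01]
[-10.69770363   5.51649565  -0.0832756 ]
```

```bash
python3 -m jog '[[[-1,0,0],-0.05],[[-3,0,0],-0.12],[[-5,0,0],-0.22],[[-7,0,0],-0.32],[[-8.5,0,0.1],-0.42],[[-9.7,0,0.1],-0.52],[[-10.3,0,0.1],-0.6],[[-10.65,0,0.1],-0.64],[[-10.65,0,0.1],-0.64],[[-10.65,0,0.1],-0.64],[[-10.65,0,0.1],-0.64]]'
python3 - <<'E'
from h import *
s=snap('scene','scene5');t=snap('top','top5')
r=lambda i,x,y,w,h:cv2.resize(i['frame'][y:y+h,x:x+w,::-1],(400,400),interpolation=cv2.INTER_CUBIC)
cv2.imwrite('pics/both5.png',np.hstack([r(s,370,120,150,150),r(t,80,200,200,200)]))
P=manip.sense()['tcp_pos'];print(P,manip.sense()['q'])
a=np.radians(55.2);X=np.array([np.cos(a),np.sin(a),0])
for z in(.01,.03):
  for i in(-.04,.04):
    u=proj(s,P+X*i+[0,0,z]);print(z,i,np.round([(u[0]-370)*8/3,(u[1]-120)*8/3]))
E
```

```text
t: 9.28
tcp_pos: [0.4594, 0.2803, 0.1518]
tool_rot: [0.675, -0.212, 0.211, -0.674]
force: [0.5, -0.8, 0.5]
finger_gap: 0.774
[0.45975724 0.28030331 0.15211965] [ 3.39910071e-01  4.92688868e-01  1.70883904e+00 -7.20827200e-05
  9.40893803e-01 -6.23833061e-01]
0.01 -0.04 [240. 126.]
0.01 0.04 [361. 165.]
0.03 -0.04 [246.  99.]
0.03 0.04 [369. 137.]
```

View pics/both5.png

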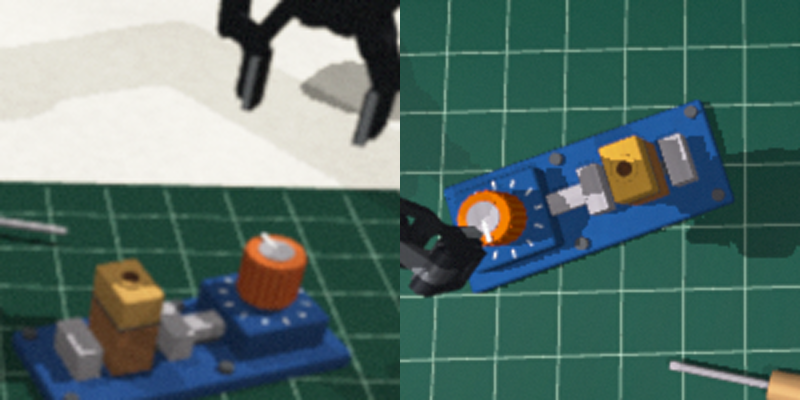

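The stamp stands upright between the jaws (top crop (628,170)); the knob is free below the gripper. Descending on the knob and closing with 45 N.

```bash
python3 -m jog '[[[0,2,0],0],[[0,4,0],0],[[0,5.5,0],0],[[0,7,0],0],[[0,8.2,0],0],[[0,9.2,0],0],[[0,10,0],0],[[0,10.4,0],0],[[0,10.4,0],0],[[0,10.4,0],0]]'
python3 -m jog '[[[0,0,0],0],[[0,0,0],0],[[0,0,0],0],[[0,0,0],0],[[0,0,0],0],[[0,0,0],0],[[0,0,0],0],[[0,0,0],0]]' 3.0 45
```

```text
t: 10.22
tcp_pos: [0.46, 0.2808, 0.0486]
tool_rot: [-0.675, 0.211, -0.211, 0.675]
force: [0.8, 1.4, 0.6]
finger_gap: 0.77
t: 10.88
tcp_pos: [0.4607, 0.2813, 0.0496]
tool_rot: [-0.674, 0.21, -0.212, 0.676]
force: [-0.5, -0.3, 6.4]
finger_gap: 0.444
```

```bash
python3 -m jog '[[[0,0,0],0.08],[[0,0,0],0.16],[[0,0,0],0.24],[[0,0,0],0.32],[[0,0,0],0.40],[[0,0,0],0.48],[[0,0,0],0.54],[[0,0,0],0.60],[[0,0,0],0.66],[[0,0,0],0.72],[[0,0,0],0.78],[[0,0,0],0.86],[[0,0,0],0.94],[[0,0,0],1.02],[[0,0,0],1.10],[[0,0,0],1.18],[[0,0,0],1.26],[[0,0,0],1.33],[[0,0,0],1.38]]'
python3 - <<'E'
from h import *
st=manip.sense();print(st['ft_torque'],st['force'],st['q'])
s=snap('scene','scene6')
cv2.imwrite('pics/s6.png',cv2.resize(s['frame'][160:272,360:510,::-1],(600,448),interpolation=cv2.INTER_CUBIC))
E
```

```text
t: 12.47
tcp_pos: [0.4581, 0.2807, 0.0495]
tool_rot: [-0.387, 0.593, -0.592, 0.385]
force: [-3.5, 0.1, 9.9]
finger_gap: 0.446
[0.16720729 0.76989761 0.17634878] [-3.49467299  0.09228396  9.87629278] [3.41425068e-01 6.59108440e-01 1.77894360e+00 5.95357473e-04
 7.06297757e-01 7.58114669e-01]
```

View pics/s6.png

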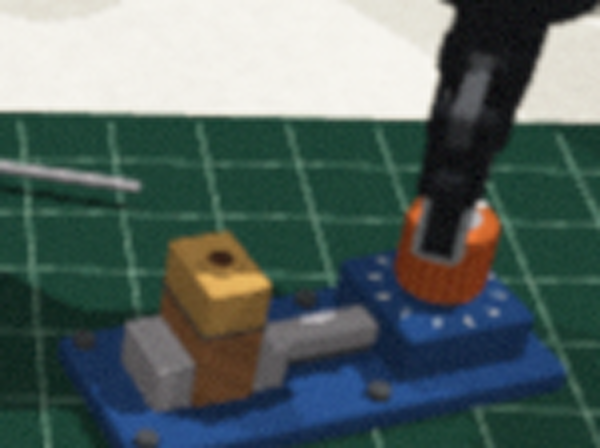

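The jaw has closed on the upright stamp, and the moment about z is 0.18 N m, near the slip torque. Releasing and lifting to check the knob's pointer.

```bash
python3 -m jog '[[[0,0,0],1.38],[[0,0,0],1.38]]' >/dev/null; echo skip
```

```text
skip
```

Slip of mine: rows are relative to the new start, so that turned the knob about 0.25 rad further clockwise (more slip, harmless). Now releasing.

```bash
python3 -m jog '[[[0,0,0],0],[[0,0,0],0],[[0,0,0],0],[[0,0,0],0],[[0,0,0],0],[[0,0,0],0],[[0,-1,0],0],[[0,-3,0],0],[[0,-5.5,0],0],[[0,-8,0],0],[[0,-10,0],0],[[0,-11,0],0],[[0,-11,0],0],[[0,-11,0],0]]' 6.6
python3 - <<'E'
from h import *
print(manip.sense()['q'])
s=snap('scene','scene7');t=snap('top','top7');t0=dict(np.load('top5.npz'))
r=lambda i,x,y,w,h:cv2.resize(i['frame'][y:y+h,x:x+w,::-1],(400,300),interpolation=cv2.INTER_CUBIC)
cv2.imwrite('pics/both7.png',np.hstack([r(s,370,170,140,105),r(t,90,240,160,120)]))
E
```

```text
t: 13.85
tcp_pos: [0.4598, 0.2807, 0.1588]
tool_rot: [0.309, -0.636, 0.636, -0.31]
force: [-0.9, 0.4, 0.5]
finger_gap: 0.77
[ 3.40623665e-01  4.82612019e-01  1.70339915e+00 -1.98323092e-05
  9.54824559e-01  1.00554536e+00]
```

View pics/both7.png

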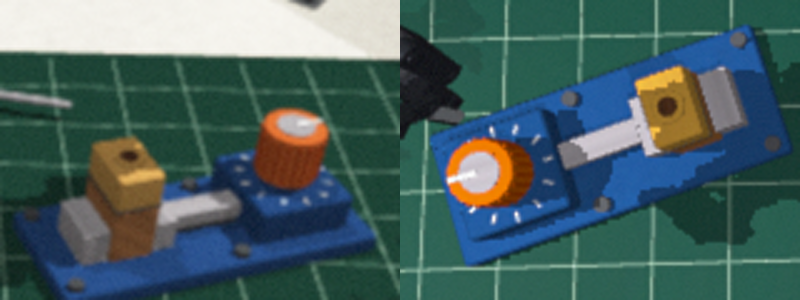

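The pointer turned from image angle about 77° to about 161°, so about 1.46 rad clockwise, or roughly 0.7 rad of slip. Last check is the stamp position (motif at top crop (667,106), scene crop (130,156)).

Run:
```python
from h import *
s=dict(np.load('scene7.npz'));t=dict(np.load('top7.npz'))
p,e=tri(s,(370+130*.35-.3,170+156*.35-.3),t,(90+267*.4-.3,240+106*.4-.3));print(p,e)
a=np.radians(18.5);X=np.array([np.cos(a),np.sin(a),0]);Y=np.array([-X[1],X[0],0])
F=np.array([.501,.1554,0]);print('x',(p-F)@X,'from fixed jaw face',(p-F)@Y)
T=lambda x,y:atz(t,90+(x-400)*.4-.3,240+y*.4-.3,.08)[:2]
c=[T(636,75),T(683,67),T(709,136),T(660,150)]
for i,j in((1,2),(0,3),(1,0),(2,3)): d=c[i]-c[j];print(np.degrees(np.arctan2(d[1],d[0])))
workorder.sign_off()
```

```text
[0.49589058 0.17201496 0.08003225] 0.0013035571496928346
x 0.000426619993001869 from fixed jaw face 0.017377597868094397
20.870957256023782
18.382871782721367
-81.70399673588823
-75.44796919102197
the job is handed in; nothing more can be done
```

The brass stamp is clamped upright in the vise, the knob has slipped well past ten degrees, and I've handed the job in at about 14 s. No verdict was reported.

I gripped the brass stamp across its 44 mm and stood it on the bed between the jaws. I then gripped the knob with 45 N, turned it clockwise until it slipped, let go and lifted clear.

**Last checks:**
- **Stamp height and position:** the motif measured 80.0 mm above the bench, which fits the 66 mm stamp on the 14 mm bed. It was 0.4 mm from mid-jaw.
- **Closed on the stamp:** its centre measured 17.4 mm from the fixed jaw's face, where a tight clamp should give 15 mm. I put the 2 mm down to measuring error. The picture shows no gap on either side.
- **Squareness:** three of the four stamp edges fit the vise's 18.5° within about 5°. The fourth, a short blurry edge, read about 10° after turning by 90°.
- **Knob slip:** the pointer turned about 1.46 rad, less 0.73 rad of jaw travel, so roughly 0.7 rad of slip against the 0.17 needed. The ratchet can't be read directly. The torque while turning was 0.18 N m, near the 0.2 slip value.
- **Robot clear:** the gripper is open, about 8 cm above the knob, and touching nothing.

**One mistake:** a call meant to hold the knob still turned it about 0.25 rad further clockwise, because I gave the turn from the wrong starting pose. It only added slip.

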